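# Put away the work lamp on the turning rack and the glue stick in its marked spot

### The job

Tidy up after the gluing job. First turn the lamp rack by its top knob until its one empty hook stands over the arrow on the rack's foot, then hang the work lamp with the orange eye on that hook, leaving the hook over the arrow. Then stand the glue stick upright inside its white circle on the black tool board; leave the pliers and pen on the board, and the mug, reel and jar, where they are.

Things in the scene. Friction and masses are not known exactly. Their poses are not given: they have to be found in the camera images.
- carousel (a joint): turn of the rack's upper part about its upright axis, rad, counter-clockwise positive seen from above; 0 = the empty hook stands exactly over the arrow; at the start it reads +0.7 to +2.3. It has no detents; friction (0.15 N m) holds it where it is left. Four hooks 90 degrees apart; three carry lamps with green, blue and yellow eyes that are fastened on, lamp bottoms 66 mm above the desk; with its lamps the turning part reaches 125 mm from the axis.
- knob_grip (a point): centre of the round black knob (46 mm diameter, 44 mm high, z 218 to 262 mm) on top of the rack, on the turning axis, at 245 mm height: grip it from above and turn. The hooks lie 24 mm and more below the knob's underside; their upturned tips are at 208 mm. The rack stands fixed on a round foot of 180 mm diameter.
- front_mark (a point): point of the yellow arrow on the tab at the front of the rack's foot, 118 mm from the turning axis, 9 mm high. The direction from the axis to it is the rack's front; it faces the robot give or take 12 degrees. To the right of the space before the rack stands a fixed black desk lamp, 391 mm tall, about 160 mm across, centred at x 0.37, y -0.27 m: keep clear of it.
- hook_seat (a point): on the empty hook, the centreline of its level steel arm where a lamp hangs: 95 mm from the turning axis, 190 mm high. The arm is a round bar of 8 mm diameter that runs out level from the column (28 mm diameter) to 102 mm and then turns up 14 mm to its tip.
- hook_tip (a point): upturned tip of the empty hook, on its centreline: 118 mm from the turning axis, 204 mm high; the round end adds 4 mm.
- work_lamp: loose work lamp with a grey body and an orange eye on top, standing upright on a black foot 50 (x) x 60 (y) x 8 mm; origin under the foot's centre, z up. Body 28 x 46 mm, 80 mm high. Total height 136 mm, about 0.2 kg. A white light panel is on its -x face; it may hang either way round.
- lamp_eye (a point): centre of the lamp's eye, 110 mm above its underside. The rectangular eye is open along the lamp's x axis, 32 mm wide (y) and 36 mm high; its frame is 46 mm wide over the outside (y), 12 mm thick (x), with a top bar 8 mm high whose underside is 18 mm above this point. Gripped across its 46 mm at this height, fingers on the +y and -y sides, the eye stays free for the hook between the fingers. Hanging at rest, this point is 14 mm below the hook's centreline.
- glue_mid (a point): centre of the loose red and yellow glue stick, standing upright, 27 mm diameter, 92 mm high: this point is half-way up, 46 mm above its underside; about 30 g.
- glue_spot (a point): centre of the white circle (50 mm diameter) on the fixed black tool board, on the board's surface, 6 mm above the desk. The board measures 165 (x) x 172 (y) mm; on it pliers and a pen lie in their outlines, the pen's line 45 mm from this point and the pliers' 98 mm, towards this point's -x.
- pliers: long-nose pliers with red handles, 151 x 44 x 9 mm, lying in their outline on the tool board; leave alone
- ball_pen: black ball pen, 134 x 9 mm, lying in its outline on the tool board; origin at its underside's centre; leave alone
- mug: white mug with a red band, 96 mm high, at the right behind the rack; leave alone
- tape_reel: grey reel lying flat, 134 mm across, 43 mm high, behind the rack; leave alone
- small_jar: brown jar with a white cap, 45 mm across, 52 mm high, to the left of the rack; leave alone
There are look-alikes about, which are no part of the job. Leave any green, pink or purple look-alike of the part that bears glue_mid alone.

How it is judged (in metres and radians):
On the way, in this order (a step that is already met when the one before it is completed fails the run):
1. the empty hook is turned to the front, its tip within 25 mm of over the arrow's point (horizontal distance between hook_tip and front_mark below 0.025 m and height (world z) of work_lamp below 0.01 m), for 0.2 s.
2. the work lamp hangs by its eye on that hook, released (distance between lamp_eye and hook_seat below 0.032 m and angle between work_lamp's own z axis and vertical below 0.3 rad and contact force between work_lamp and the fingers below 0.05 N and contact force between work_lamp and carousel above 0.3 N), for 0.2 s.
At the end, for the whole second after the job is handed in: The work lamp hangs still, released and upright (0.3 rad) by its eye on the formerly empty hook (eye within 32 mm of its seat); that hook tip is within 35 mm of over the arrow; the glue stick stands upright on the board, its centre within 14 mm of the circle's centre (all of step 2 and horizontal distance between hook_tip and front_mark below 0.035 m and linear speed of work_lamp below 0.05 m/s and height (world z) of work_lamp above 0.04 m and horizontal distance between glue_mid and glue_spot below 0.014 m and z of glue_mid in the frame of glue_spot below 0.05 m and angle between glue_mid's own z axis and vertical below 0.1 rad); the robot touches nothing.
It fails at once if the work lamp is tipped over (angle between work_lamp's own z axis and vertical above 1 rad).
It fails at once if the pliers or pen on the tool board, the mug, the reel or the jar is displaced by more than 20 mm (distance of any of pliers, ball_pen, mug, tape_reel, small_jar from where it was at the start of the episode above 0.02 m).
It also fails if it takes over 72 s, if anything falls off the work surface, if the arm or the gripper's body presses on something with over 40 N, if the wrist force passes 120 N, or if a joint passes its speed limit or range.

### The arm

A 6-joint arm with a two-finger parallel gripper is mounted at the origin on a cart in front of the work surface, level with it; the furniture and walls round the work are solid. World frame = base frame: x ahead of the robot, y to its left, z up, the work surface at z = 0. Lengths are in mm, angles in rad, forces in N, time in s.
With the tool pointing down it reaches from about 350 to 775 mm from the base axis. Payload 5.5 kg.
Tool frame: the origin (TCP) lies midway between the tips of the shut fingers; the grasp point (between the pads) lies 19 mm behind it; y points along the fingers, x is the direction in which the jaws open and shut, and the axes are right-handed (so a half turn about y gives the same grasp; the last joint's range is limited). The gripper opens to 85 mm and grips with 20 to 120 N. Pads are 22 mm wide; open, the fingers measure 114 mm over their backs; the gripper's body (76 mm by 85 mm) begins 54 mm behind the grasp point. The pads swing forward as they close: fully open they stand 13 mm farther back than shut.
Start: joints at [1.003, 0.313, 0.046, 1.304, 0, 1.431], TCP at [238.579, 523.213, 231.323] pointing down, gripper open.
Joint ranges: [-2.76, 2.76], [-0.86, 1.69], [-1.03, 1.26], [-2.2, 2.34], [-1.47, 1.5], [-3.14, 3.14]. Speed limits (rad/s): [2.57, 2.57, 3.14, 3.14, 3.14, 3.14].

### API

Orientations are given as a rotation vector (axis times angle).
In Python, from rig import observe, vision, manip gives the robot as it stands.
- The arm moves only by the tool step_arm, never from a script. Its arguments are lists of equal length, an entry for each row: "fingers": the closure, from -1 (fully open) to 1 (shut); "translation": the shift along the tool's x, y, z in m, a list of three; "twist": the turn, a rotation vector about the tool's x, y, z in rad, a list of three. In form: {"fingers": [fingers, ...], "translation": [[tx, ty, tz], ...], "twist": [[ax, ay, az], ...]}. A call has exactly 10 rows; each row is the pose to reach, as a shift and turn from the pose commanded when the call began, along the tool's axes at that moment; what a row does not reach only later rows make up. A row lasts 1/12 s, in which the tool goes at most 41.7 mm and 7.16 degrees, less where a joint would pass 70% of its speed; a pose out of reach is approached as far as the arm can. A call with a gripper value outside its range is refused whole. The fingers move at their own pace and stop on an object; "squeeze" is the grip in N (left out, the last holds). Time passes only in rows, so rows that repeat a pose let the fingers close, or fill a call up. It gives the time, the measured TCP pose, the force and the opening at its end, in the units of the state.
- observe(): the state, without advancing time (a new reading comes with each control period).
- vision.capture(name): name is "scene" or "top" or "wrist"; returns a dict with "color" (480x640x3 uint8, red, green, blue), "intrinsics" (3x3 intrinsics, pixels), "world_from_camera" (4x4, takes a point from camera to world coordinates). Camera axes: x right, y up, looking along -z (the intrinsics and any distortion apply to the point x, -y, -z); pixel columns grow to the right and rows downward; lengths in mm; the calibration is good to about 2 mm. The wrist camera is an equidistant fisheye: a pixel r from the principal point sees the ray r / f radians off the axis. A picture is of the moment at which its call begins. There is no depth.
- manip.job_done(): hands the job in, once; it reports no verdict.
The state is a dict: "clock": time; "joint_positions": joint angles; "qvel": joint speeds; "joint_efforts": joint torques, N m; "tool_pos": TCP position; "tcp_rot": TCP orientation; "force": force on the tool from outside, world axes, zero at the start; "torque": the same for the moment, N m; "finger_gap": finger opening in mm.
Only numpy, scipy, OpenCV 4.12 (cv2) and the standard library are available. Lean on these libraries where they do the work, as an engineer would, in place of code of your own. Each camera call takes 0.05 s, during which the arm holds its last target. There are 200 camera calls.

## Working session

There is one attempt and no reset: what is moved stays moved. The work goes in short steps, Python scripts to look and compute and a tool call to move; the robot and the scene stay as the last step left them, time stands still between calls to the robot, and variables do not carry over. Pictures are saved under pics/ and viewed, about 8 in all and at most 12, crops included, and the job is handed in when it is done.

Besides the shell and the picture viewer there is one more tool, called after ">>>" by a JSON object that holds its "name" and its "arguments", one argument or row to a line. step_arm: Moves the arm, as the interface text tells. Its arguments: {"type":"object","properties":{"fingers":{"type":"array","items":{"type":"number"}},"translation":{"type":"array","items":{"type":"array","items":{"type":"number"}}},"twist":{"type":"array","items":{"type":"array","items":{"type":"number"}}},"squeeze":{"type":"number"}},"required":["fingers","translation","twist"]}

```bash
mkdir -p pics; cat > h.py <<'E'
import numpy as np, cv2
from rig import observe, vision, manip
from scipy.spatial.transform import Rotation as R
def snap(cam,name):
    d=vision.capture(cam); cv2.imwrite(f'pics/{name}.png',d['color'][:,:,::-1]); np.savez(f'pics/{name}.npz',K=d['intrinsics'],T=d['world_from_camera']); return d
def ray(name,u,v,fish=False):
    z=np.load(f'pics/{name}.npz');K,T=z['K'],z['T']
    x=(u-K[0,2])/K[0,0];y=(v-K[1,2])/K[1,1]
    if fish:
        r=np.hypot(x,y);s=np.sin(r)/max(r,1e-9);d=np.array([x*s,-y*s,-np.cos(r)])
    else: d=np.array([x,-y,-1.])
    return T[:3,3],T[:3,:3]@d
def atz(name,u,v,z,fish=False):
    o,d=ray(name,u,v,fish); return (o+d*(z-o[2])/d[2]).round(1)
def st():
    o=observe(); print({k:np.round(o[k],3).tolist() for k in ('clock','joint_positions','tool_pos','tcp_rot','force','finger_gap')}); 
    print(R.from_rotvec(o['tcp_rot']).as_matrix().round(3)); return o
E
python3 - <<'E'
from h import *
o=st()
a=snap('scene','scene0');b=snap('top','top0')
for n in('scene0','top0'):
    z=np.load(f'pics/{n}.npz');print(z['K'],z['T'].round(2))
E
```

```text
{'clock': 0.0, 'joint_positions': [1.003, 0.314, 0.045, 1.304, -0.0, 1.431], 'tool_pos': [238.266, 522.741, 230.413], 'tcp_rot': [-1.383, -0.887, 0.89], 'force': [0.076, 0.493, -0.355], 'finger_gap': 85.408}
[[ 0.415 -0.001 -0.91 ]
 [ 0.91  -0.002  0.415]
 [-0.002 -1.     0.   ]]
[[465.59834102   0.         320.70875277]
 [  0.         465.59834102 239.43826416]
 [  0.           0.           1.        ]] [[-9.0000e-01  2.7000e-01 -3.3000e-01  2.0118e+02]
 [-4.3000e-01 -5.7000e-01  7.0000e-01  8.4842e+02]
 [ 0.0000e+00  7.8000e-01  6.3000e-01  8.6837e+02]
 [ 0.0000e+00  0.0000e+00  0.0000e+00  1.0000e+00]]
[[474.19335137   0.         308.2406272 ]
 [  0.         474.19335137 239.78529558]
 [  0.           0.           1.        ]] [[ 0.00000e+00  9.90000e-01 -1.60000e-01  4.19980e+02]
 [-1.00000e+00  0.00000e+00 -0.00000e+00  7.35700e+01]
 [-0.00000e+00  1.60000e-01  9.90000e-01  1.24431e+03]
 [ 0.00000e+00  0.00000e+00  0.00000e+00  1.00000e+00]]
```

View pics/scene0.png

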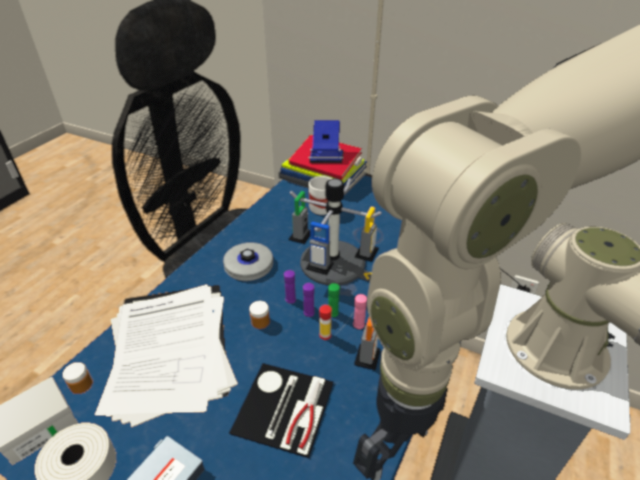

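View pics/top0.png

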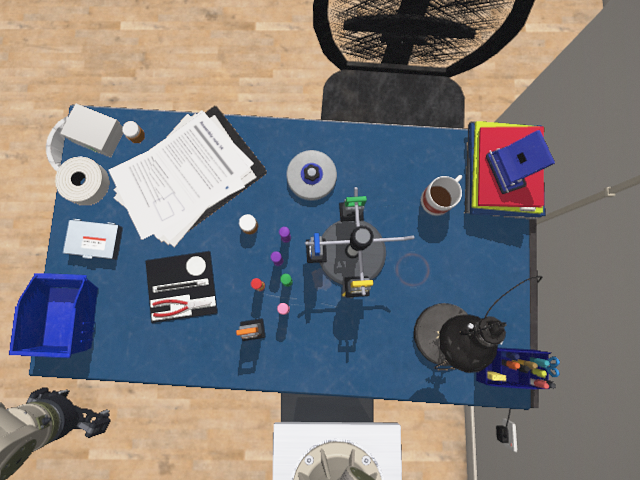

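The scene picture shows the red/yellow glue stick at (325,322), with purple, green and pink look-alikes beside it. The top view shows the glue at (257,285), the lamp with orange eye at (250,330), the circle at (196,266), the knob at (360,239) and the empty hook's tip at about (412,237), pointing to -y. The purple sticks at (284,232) and (277,257), the green at (286,280) and the pink at (283,309) are not the one meant: only (257,285) is red and yellow. I'll take an enlarged crop to confirm that.

```bash
python3 - <<'E'
from h import *
a=cv2.imread('pics/top0.png')
c=cv2.resize(a[220:350,230:430],None,fx=4,fy=4,interpolation=cv2.INTER_CUBIC);cv2.imwrite('pics/c1.png',c)
k=atz('top0',360,236,262);print('knob',k,'glue top',atz('top0',257,285,92),'circle',atz('top0',196,266,6),'tip',atz('top0',412,237.5,206))
E
```

```text
knob [585.2 -34.4 262. ] glue top [492.3 198.1  92. ] circle [546.6 368.4   6. ] tip [ 591.7 -155.9  206. ]
```

View pics/c1.png

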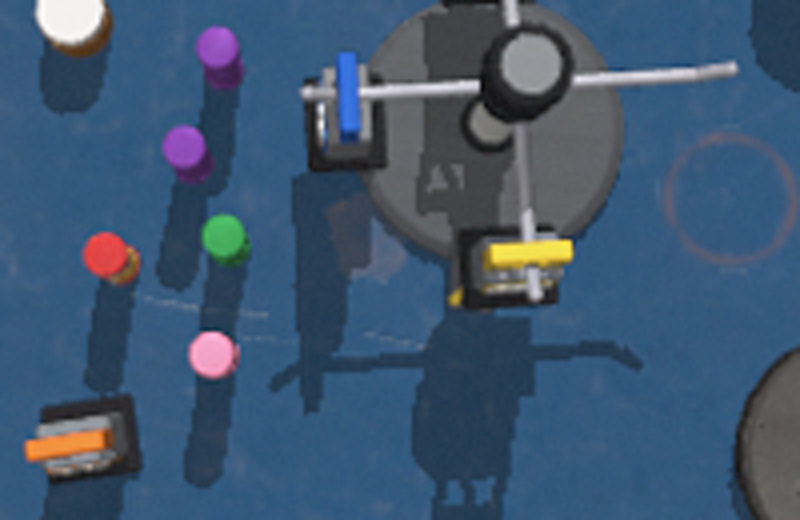

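The crop confirms the red-and-yellow stick at (257,284) is the glue stick. The lamp's orange bar is centred at (247,331). The arrow is partly hidden under the yellow lamp near (344,294).

```bash
python3 - <<'E'
from h import *
def p(u,v,z): return atz('top0',230+u/4,220+v/4,z)
print('axis: knobtop',p(533,62,262),'tips mid',p((733+306)/2,(68+92)/2,207),'foot',p(493,125,9))
t=p(733,68,208);b=p(306,92,208);print('tip',t,'blue',b,'yel',p(535,297,208))
print('arrow vis',p(455,298,9))
l,r=p(26,448,136),p(111,440,136);print('lamp',p(68,445,136),l,r,'yaw',np.degrees(np.arctan2(-(l-r)[0],(l-r)[1])))
print('glue',p(106,255,92),'pink',p(211,354,92),'green',p(224,238,92))
a=cv2.imread('pics/scene0.png')
c=cv2.resize(a[170:390,230:430],None,fx=3.6,fy=2.7,interpolation=cv2.INTER_CUBIC)
cv2.imwrite('pics/c2.png',c)
E
```

```text
axis: knobtop [586.3 -41.2 262. ] tips mid [585.4 -40.1 207. ] foot [587. -44.   9.]
tip [ 592.5 -158.3  208. ] blue [578.1  78.1 208. ] yel [465.9 -46.8 208. ]
arrow vis [473.9 -18.1   9. ]
lamp [383.5 214.1 136. ] [381.7 238.1 136. ] [386.4 189.5 136. ] yaw 5.52377242761917
glue [495.3 199.4  92. ] pink [436.1 135.   92. ] green [505.9 128.   92. ]
```

View pics/c2.png

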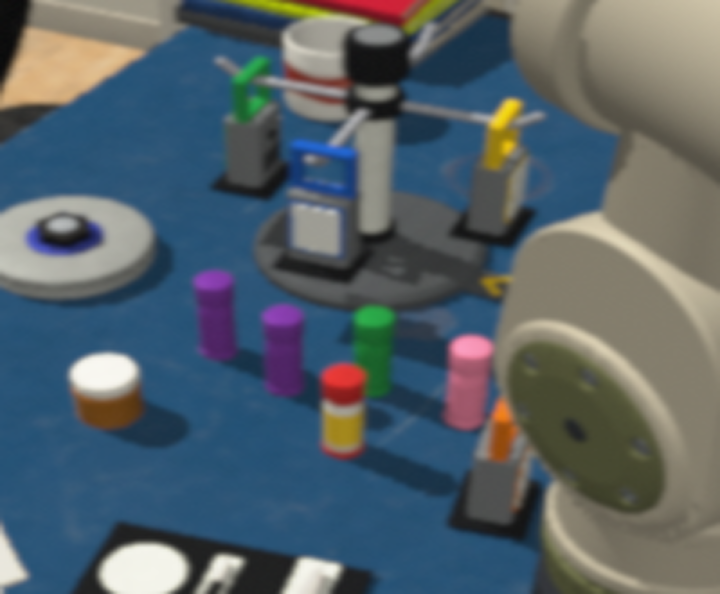

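The scene crop confirms the glue stick (red cap, yellow body) and shows the arrow at about (366,275) in scene pixels, left of the yellow lamp. I'm moving over the knob now.

>>> {"name": "step_arm", "arguments": {
  "fingers": [-1,-1,-1,-1,-1,-1,-1,-1,-1,-1],
  "translation": [
    [0,-0.04,0],
    [0,-0.08,0],
    [-0.023,-0.1,-0.034],
    [-0.046,-0.1,-0.068],
    [-0.069,-0.1,-0.103],
    [-0.092,-0.1,-0.137],
    [-0.115,-0.1,-0.172],
    [-0.138,-0.1,-0.206],
    [-0.161,-0.1,-0.24],
    [-0.184,-0.1,-0.275]
  ],
  "twist": [
    [0,0,0],
    [0,0,0],
    [0,0,0],
    [0,0,0],
    [0,0,0],
    [0,0,0],
    [0,0,0],
    [0,0,0],
    [0,0,0],
    [0,0,0]
  ]
}}

```text
clock: 0.93
tool_pos: [411.8, 241.3, 331.1]
tcp_rot: [-1.381, -0.889, 0.889]
force: [1.0, 0.7, -0.0]
finger_gap: 85.8
```

>>> {"name": "step_arm", "arguments": {
  "fingers": [-1,-1,-1,-1,-1,-1,-1,-1,-1,-1],
  "translation": [
    [-0.023,0,-0.034],
    [-0.046,0,-0.068],
    [-0.069,0,-0.103],
    [-0.092,0,-0.137],
    [-0.115,0,-0.172],
    [-0.138,0,-0.206],
    [-0.161,0,-0.24],
    [-0.184,0,-0.275],
    [-0.184,0,-0.275],
    [-0.184,0,-0.275]
  ],
  "twist": [
    [0,0,0],
    [0,0,0],
    [0,0,0],
    [0,0,0],
    [0,0,0],
    [0,0,0],
    [0,0,0],
    [0,0,0],
    [0,0,0],
    [0,0,0]
  ]
}}

```text
clock: 1.77
tool_pos: [585.9, -40.5, 329.4]
tcp_rot: [-1.381, -0.884, 0.887]
force: [0.4, 1.2, -0.6]
finger_gap: 85.5
```

```bash
python3 - <<'E'
from h import *
st()
print(atz('scene0',230+490/3.6,170+285/2.7,9))
snap('wrist','w1')
z=np.load('pics/w1.npz');print(z['K'],z['T'].round(2))
E
```

```text
{'clock': 1.767, 'joint_positions': [-0.206, 0.339, 0.321, 1.555, 0.0, 0.226], 'tool_pos': [585.903, -40.514, 329.388], 'tcp_rot': [-1.381, -0.884, 0.887], 'force': [0.413, 1.199, -0.622], 'finger_gap': 85.51}
[[ 0.418 -0.003 -0.908]
 [ 0.908  0.001  0.418]
 [-0.    -1.     0.003]]
[479.5 -24.7   9. ]
[[371.64829954   0.         323.87659399]
 [  0.         371.64829954 240.06628739]
 [  0.           0.           1.        ]] [[ 4.2000e-01 -8.7000e-01 -2.7000e-01  5.1428e+02]
 [ 9.1000e-01  4.0000e-01  1.3000e-01 -8.1900e+00]
 [-0.0000e+00 -3.0000e-01  9.5000e-01  4.7224e+02]
 [ 0.0000e+00  0.0000e+00  0.0000e+00  1.0000e+00]]
```

View pics/w1.png

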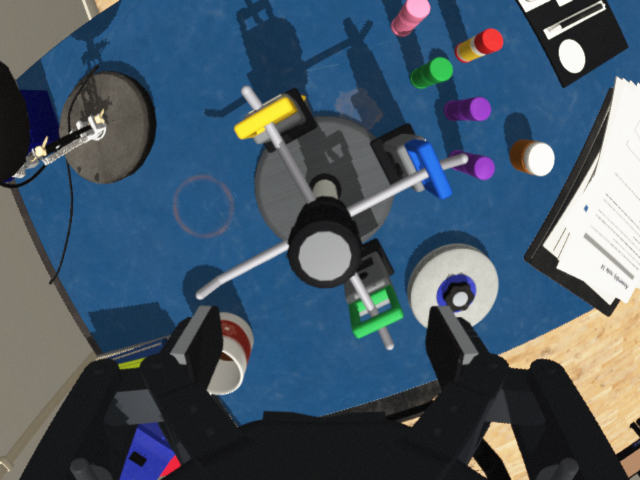

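The wrist view shows the knob centred between the fingers at (325,258), the empty hook to the lower left at (200,295) and the arrow's edge at (302,98). The knob lines up, so I'm descending and gripping.

>>> {"name": "step_arm", "arguments": {
  "fingers": [-1,-1,-1,-1,1,1,1,1,1,1],
  "translation": [
    [0,0.035,0],
    [0,0.07,0],
    [0,0.105,0],
    [0,0.105,0],
    [0,0.105,0],
    [0,0.105,0],
    [0,0.105,0],
    [0,0.105,0],
    [0,0.105,0],
    [0,0.105,0]
  ],
  "twist": [
    [0,0,0],
    [0,0,0],
    [0,0,0],
    [0,0,0],
    [0,0,0],
    [0,0,0],
    [0,0,0],
    [0,0,0],
    [0,0,0],
    [0,0,0]
  ],
  "squeeze": 60
}}

```text
clock: 2.65
tool_pos: [586.2, -40.5, 230.5]
tcp_rot: [-1.389, -0.889, 0.888]
force: [-4.8, -5.7, 7.2]
finger_gap: 44.5
```

```bash
python3 - <<'E'
from h import *
st()
print('knob',atz('w1',325,258,262,True),'arrow edge',atz('w1',302,98,9,True),'tip',atz('w1',200,295,206,True))
E
```

```text
{'clock': 2.65, 'joint_positions': [-0.203, 0.334, 0.073, 1.305, -0.004, 0.225], 'tool_pos': [586.19, -40.477, 230.537], 'tcp_rot': [-1.389, -0.889, 0.888], 'force': [-4.765, -5.688, 7.188], 'finger_gap': 44.48}
[[ 0.416  0.004 -0.909]
 [ 0.909 -0.005  0.416]
 [-0.003 -1.    -0.006]]
knob [585.5 -40.3 262. ] arrow edge [471.3 -18.2   9. ] tip [ 591.6 -156.8  206. ]
```

>>> {"name": "step_arm", "arguments": {
  "fingers": [1,1,1,1,1,1,1,1,1,1],
  "translation": [
    [0,0,0],
    [0,0,0],
    [0,0,0],
    [0,0,0],
    [0,0,0],
    [0,0,0],
    [0,0,0],
    [0,0,0],
    [0,0,0],
    [0,0,0]
  ],
  "twist": [
    [0,0.1,0],
    [0,0.2,0],
    [0,0.3,0],
    [0,0.4,0],
    [0,0.5,0],
    [0,0.6,0],
    [0,0.7,0],
    [0,0.8,0],
    [0,0.9,0],
    [0,1.0,0]
  ]
}}

```text
clock: 3.48
tool_pos: [585.3, -41.1, 230.5]
tcp_rot: [-1.575, -0.109, 0.106]
force: [-5.6, -7.8, 10.4]
finger_gap: 44.4
```

>>> {"name": "step_arm", "arguments": {
  "fingers": [1,1,1,1,1,1,1,1,1,1],
  "translation": [
    [0,0,0],
    [0,0,0],
    [0,0,0],
    [0,0,0],
    [0,0,0],
    [0,0,0],
    [0,0,0],
    [0,0,0],
    [0,0,0],
    [0,0,0]
  ],
  "twist": [
    [0,0.1,0],
    [0,0.2,0],
    [0,0.3,0],
    [0,0.4,0],
    [0,0.5,0],
    [0,0.6,0],
    [0,0.65,0],
    [0,0.65,0],
    [0,0.65,0],
    [0,0.65,0]
  ]
}}

```text
clock: 4.32
tool_pos: [584.6, -40.9, 230.5]
tcp_rot: [-1.539, 0.398, -0.402]
force: [-7.7, -8.4, 11.2]
finger_gap: 44.6
```

```bash
python3 - <<'E'
from h import *
st()
a=snap('wrist','w2')['color']
b=snap('top','top2')['color']
c=np.hstack([cv2.resize(a,(500,375)),np.zeros((375,0,3),np.uint8)])
t=cv2.resize(b[220:310,310:420],None,fx=4,fy=4,interpolation=cv2.INTER_CUBIC)
H=np.zeros((480,640,3),np.uint8)
out=np.zeros((600,800,3),np.uint8); out[:360,360:800]=t; out[:270,:360]=cv2.resize(a,(360,270)); 
s=snap('scene','scene2')['color']; out[300:580,:350]=cv2.resize(s[180:292,300:440],None,fx=2.5,fy=2.5)
cv2.imwrite('pics/c3.png',out[:,:,::-1])
E
```

```text
{'clock': 4.317, 'joint_positions': [-0.204, 0.334, 0.073, 1.308, -0.005, 1.876], 'tool_pos': [584.628, -40.906, 230.542], 'tcp_rot': [-1.539, 0.398, -0.402], 'force': [-7.702, -8.434, 11.165], 'finger_gap': 44.579}
[[ 0.873  0.001  0.488]
 [-0.488 -0.005  0.873]
 [ 0.004 -1.    -0.004]]
```

View pics/c3.png

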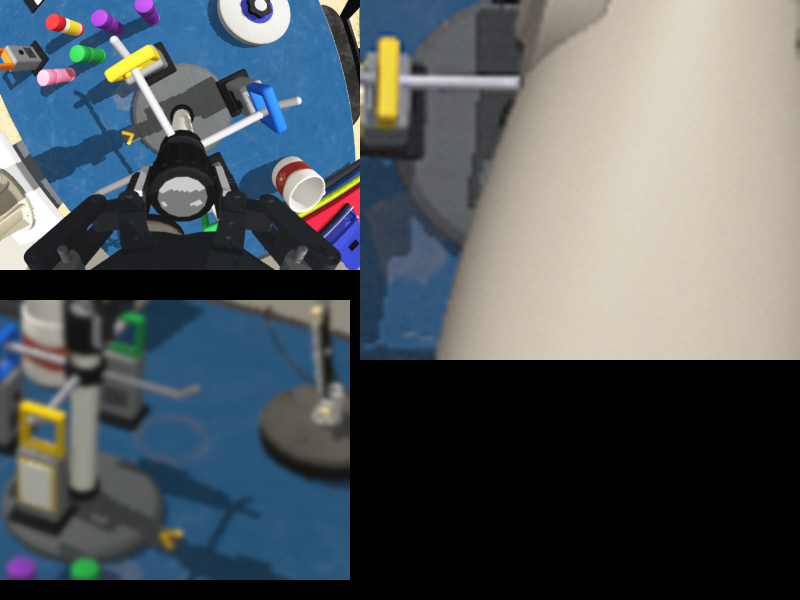

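The composite shows the arrow clear now at wrist (228,242). The empty hook points down-left near (125,350), and the yellow hook's tip is at (204,73). Next I'll get exact angles.

```bash
python3 - <<'E'
from h import *
a=cv2.imread('pics/w2.png')
hsv=cv2.cvtColor(a,cv2.COLOR_BGR2HSV)
m=cv2.inRange(hsv,(18,120,100),(35,255,255)); m[:, :200]=0;m[:,260:]=0;m[:215]=0;m[275:]=0
v,u=np.nonzero(m);P=np.array([atz('w2',x,y,9,True) for x,y in zip(u,v)])
d=P[:,:2]-[585.5,-40.7];r=np.hypot(*d.T);an=np.degrees(np.arctan2(d[:,1],d[:,0]))%360
i=np.argsort(r);print(len(u),'min r',r[i[:5]],an[i[:5]],'max',r[i[-8:]],an[i[-8:]],'mean ang',an.mean(),an.min(),an.max())
for uv in((204,73),(124,350),(527,178)):
    p=atz('w2',*uv,207,True);q=p[:2]-[585.5,-40.7];print(p,np.hypot(*q),np.degrees(np.arctan2(q[1],q[0]))%360)
c=np.hstack([cv2.resize(a[300:400,60:260],None,fx=4,fy=4,interpolation=2)]);d=cv2.resize(a[200:280,180:280],(400,320),interpolation=2)
o=np.zeros((600,800,3),np.uint8);o[:400]=c[:400];o[400:,:400]=cv2.resize(a[215:265,200:300],(400,200),interpolation=2)
o[400:,400:]=cv2.resize(a[50:100,170:270],(400,200),interpolation=2)
cv2.imwrite('pics/c4.png',o)
E
```

```text
245 min r [98.69594723 98.73894875 99.18971721 99.25608294 99.64963623] [173.19181017 174.59542797 173.74911356 175.14527574 172.96769519] max [118.80715467 119.21212187 119.32141467 119.74593939 119.80267109
 119.90604655 120.1220213  120.3187849 ] [168.69006753 179.1829176  169.17976312 169.6566368  179.61739614
 168.50264334 178.90287938 168.97957919] mean ang 173.978872142658 166.67546873810923 181.13101438393875
[587.4  75.8 207. ] 116.51549253210922 89.06564522944116
[456.5 -21.7 207. ] 130.39171752837677 171.62132749378443
[700.2 -40.6 207. ] 114.70004359197084 0.04995271577695535
```

View pics/c4.png

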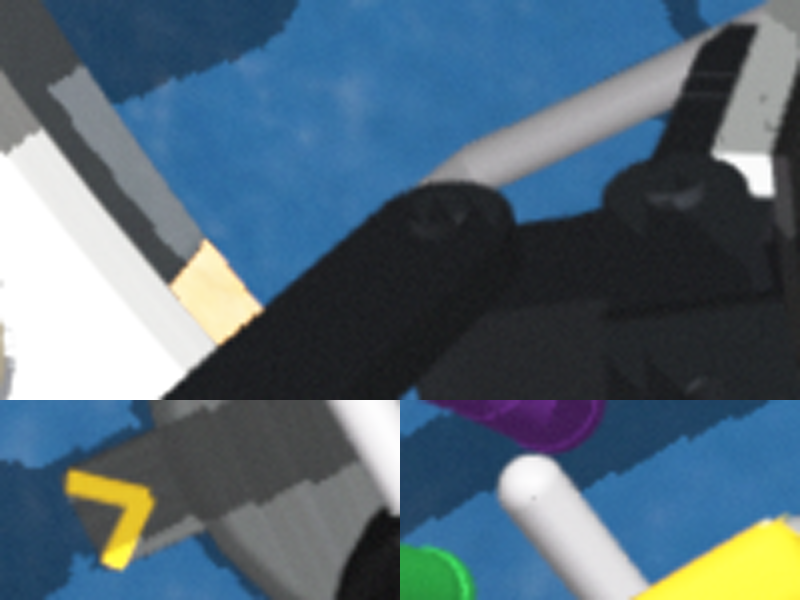

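The arrow is centred at 174° about the axis. The hook stands at about 179°, so I'm turning it 0.09 rad more and then releasing.

>>> {"name": "step_arm", "arguments": {
  "fingers": [1,1,1,1,1,-1,-1,-1,-1,-1],
  "translation": [
    [0,0,0],
    [0,0,0],
    [0,0,0],
    [0,0,0],
    [0,0,0],
    [0,0,0],
    [0,0,0],
    [0,0,0],
    [0,0,0],
    [0,0,0]
  ],
  "twist": [
    [0,0.05,0],
    [0,0.09,0],
    [0,0.09,0],
    [0,0.09,0],
    [0,0.09,0],
    [0,0.09,0],
    [0,0.09,0],
    [0,0.09,0],
    [0,0.09,0],
    [0,0.09,0]
  ]
}}

```text
clock: 5.3
tool_pos: [585.8, -38.0, 226.6]
tcp_rot: [-1.519, 0.467, -0.468]
force: [-0.1, 0.7, -0.1]
finger_gap: 85.5
```

>>> {"name": "step_arm", "arguments": {
  "fingers": [-1,-1,-1,-1,-1,-1,-1,-1,-1,-1],
  "translation": [
    [0,-0.03,0],
    [0,-0.06,0],
    [0,-0.09,0],
    [0,-0.12,0],
    [0,-0.12,0],
    [0,-0.12,0],
    [0,-0.12,0],
    [0,-0.12,0],
    [0,-0.12,0],
    [0,-0.12,0]
  ],
  "twist": [
    [0,0,0],
    [0,0,0],
    [0,0,0],
    [0,0,0],
    [0,0,0],
    [0,0,0],
    [0,0,0],
    [0,0,0],
    [0,0,0],
    [0,0,0]
  ]
}}

```text
clock: 6.13
tool_pos: [584.9, -38.2, 345.0]
tcp_rot: [-1.52, 0.47, -0.466]
force: [-0.4, -0.0, 0.3]
finger_gap: 85.2
```

```bash
python3 - <<'E'
from h import *
st()
E
```

```text
{'clock': 6.133, 'joint_positions': [-0.202, 0.341, 0.361, 1.593, 0.0, 1.966], 'tool_pos': [584.916, -38.164, 344.985], 'tcp_rot': [-1.52, 0.47, -0.466], 'force': [-0.414, -0.004, 0.255], 'finger_gap': 85.177}
[[ 0.827 -0.002  0.562]
 [-0.562  0.001  0.827]
 [-0.002 -1.    -0.001]]
```

>>> {"name": "step_arm", "arguments": {
  "fingers": [-1,-1,-1,-1,-1,-1,-1,-1,-1,-1],
  "translation": [
    [-0.031,0,0.01],
    [-0.062,0,0.019],
    [-0.092,0,0.029],
    [-0.123,0,0.038],
    [-0.154,0,0.048],
    [-0.185,0,0.057],
    [-0.215,0,0.067],
    [-0.246,0,0.076],
    [-0.277,0,0.086],
    [-0.308,0,0.095]
  ],
  "twist": [
    [0,-0.11,0],
    [0,-0.22,0],
    [0,-0.33,0],
    [0,-0.44,0],
    [0,-0.55,0],
    [0,-0.66,0],
    [0,-0.77,0],
    [0,-0.88,0],
    [0,-0.99,0],
    [0,-1.1,0]
  ]
}}

```text
clock: 6.97
tool_pos: [382.6, 214.3, 345.8]
tcp_rot: [-1.534, -0.398, 0.399]
force: [0.2, 0.5, 0.4]
finger_gap: 85.3
```

>>> {"name": "step_arm", "arguments": {
  "fingers": [-1,-1,-1,-1,-1,-1,-1,-1,-1,-1],
  "translation": [
    [0,0.02,0],
    [0,0.04,0],
    [0,0.06,0],
    [0,0.08,0],
    [0,0.1,0],
    [0,0.11,0],
    [0,0.12,0],
    [0,0.125,0],
    [0,0.125,0],
    [0,0.125,0]
  ],
  "twist": [
    [0,-0.12,0],
    [0,-0.24,0],
    [0,-0.36,0],
    [0,-0.48,0],
    [0,-0.6,0],
    [0,-0.72,0],
    [0,-0.84,0],
    [0,-0.96,0],
    [0,-1.08,0],
    [0,-1.16,0]
  ]
}}

```text
clock: 7.8
tool_pos: [383.2, 213.2, 220.2]
tcp_rot: [-1.16, -1.279, 1.282]
force: [-0.1, 0.5, 0.7]
finger_gap: 85.1
```

```bash
python3 - <<'E'
from h import *
st()
a=snap('wrist','w3')['color']
t=snap('top','top3')['color'];s=snap('scene','scene3')['color']
o=np.zeros((600,800,3),np.uint8);o[:360,:480]=cv2.resize(a,(480,360))
o[:320,480:]=cv2.resize(t[215:315,310:410],(320,320),interpolation=2)
o[360:600,:300]=cv2.resize(s[190:290,300:425],(300,240),interpolation=2)
hsv=cv2.cvtColor(a,cv2.COLOR_RGB2HSV);m=cv2.inRange(hsv,(8,170,150),(16,255,255))
n,l,S,c=cv2.connectedComponentsWithStats(m)
for k in range(1,n):
    if S[k,4]>150:
        print(S[k],c[k].round(1)); cn=np.argwhere(l==k)[:,::-1].astype(np.float32); print(cv2.minAreaRect(cn))
cv2.imwrite('pics/c5.png',o[:,:,::-1])
E
```

```text
{'clock': 7.8, 'joint_positions': [0.324, 0.055, -0.299, 1.218, 0.0, 0.226], 'tool_pos': [383.24, 213.151, 220.235], 'tcp_rot': [-1.16, -1.279, 1.282], 'force': [-0.145, 0.546, 0.651], 'finger_gap': 85.134}
[[-0.098 -0.002 -0.995]
 [ 0.995 -0.001 -0.098]
 [-0.    -1.     0.002]]
[295 220  69  34 700] [327.2 233.4]
((328.74676513671875, 236.14402770996094), (31.71271514892578, 68.36255645751953), 88.26429748535156)
```

View pics/c5.png

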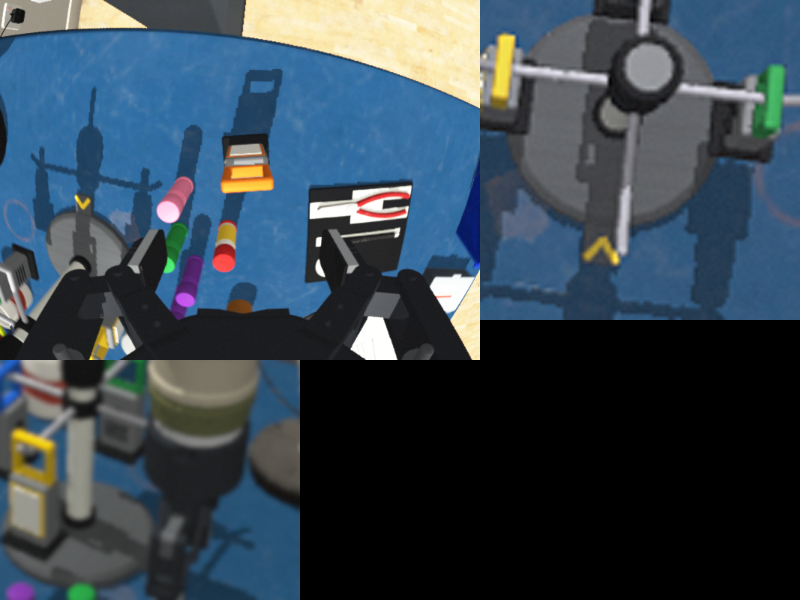

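The composite shows the hook's tip close to the arrow and the lamp's orange eye centred between the fingers. I'll compute both offsets.

```bash
python3 - <<'E'
from h import *
p=atz('top3',310+142/3.2,215+250/3.2,208);q=p[:2]-[585.5,-40.7];print('tip',p,np.hypot(*q),np.degrees(np.arctan2(q[1],q[0]))%360)
p=atz('top3',310+120/3.2,215+237/3.2,9);q=p[:2]-[585.5,-40.7];print('apex',p,np.hypot(*q),np.degrees(np.arctan2(q[1],q[0]))%360)
for u,v in((108,258),(138,262)):
  p=atz('top3',310+u/3.2,215+v/3.2,9);print('leg',p)
a=cv2.imread('pics/w3.png');hsv=cv2.cvtColor(a,cv2.COLOR_BGR2HSV);m=cv2.inRange(hsv,(8,150,120),(18,255,255));m[:200]=0;m[270:]=0;m[:,:280]=0;m[:,380:]=0
for v in range(230,258,3):
    u=np.nonzero(m[v])[0]; print(v,u.min() if len(u) else 0,u.max() if len(u) else 0, len(u), a[v,330])
L=[];
for u in (300,315,330,345,358):
    v=np.nonzero(m[:,u])[0].max()+.5; L.append(atz('w3',u+.0,v,136,True));print(u,v,L[-1])
E
```

```text
tip [468.3 -26.5 208. ] 118.05710482643558 173.0916928575049
apex [488. -28.   9.] 98.32364924065827 172.5786412753285
leg [471.  -18.1   9. ]
leg [467.9 -42.4   9. ]
230 298 360 23 [ 70 209 255]
233 297 361 25 [ 73 210 255]
236 297 362 37 [136 176 236]
239 296 363 68 [ 29 107 220]
242 295 363 46 [ 49 168 254]
245 295 364 5 [ 63 198 255]
248 295 364 5 [ 69 206 255]
251 295 362 3 [ 77 218 255]
254 296 340 10 [ 65 180 254]
257 0 0 0 [161 110  54]
300 244.5 [381.1 197.3 136. ]
315 243.5 [379.5 206.8 136. ]
330 254.5 [386.  217.2 136. ]
345 253.5 [384.4 226.8 136. ]
358 252.5 [382.9 235.2 136. ]
```

>>> {"name": "step_arm", "arguments": {
  "fingers": [-1,-1,-1,-1,-1,-1,1,1,1,1],
  "translation": [
    [0.002,0.02,0.001],
    [0.002,0.05,0.001],
    [0.002,0.08,0.001],
    [0.002,0.11,0.001],
    [0.002,0.132,0.001],
    [0.002,0.132,0.001],
    [0.002,0.132,0.001],
    [0.002,0.132,0.001],
    [0.002,0.132,0.001],
    [0.002,0.132,0.001]
  ],
  "twist": [
    [0,-0.04,0],
    [0,-0.04,0],
    [0,-0.04,0],
    [0,-0.04,0],
    [0,-0.04,0],
    [0,-0.04,0],
    [0,-0.04,0],
    [0,-0.04,0],
    [0,-0.04,0],
    [0,-0.04,0]
  ],
  "squeeze": 40
}}

```text
clock: 8.78
tool_pos: [384.5, 216.0, 91.2]
tcp_rot: [-1.146, -1.309, 1.303]
force: [-0.7, 1.4, 4.0]
finger_gap: 45.9
```

>>> {"name": "step_arm", "arguments": {
  "fingers": [1,1,1,1,1,1,1,1,1,1],
  "translation": [
    [0,0,0],
    [0,0,0],
    [0,0,0],
    [0,-0.01,0],
    [0,-0.03,0],
    [0,-0.05,0],
    [0,-0.07,0],
    [0,-0.085,0],
    [0,-0.085,0],
    [0,-0.085,0]
  ],
  "twist": [
    [0,0,0],
    [0,0,0],
    [0,0,0],
    [0,0,0],
    [0,0,0],
    [0,0,0],
    [0,0,0],
    [0,0,0],
    [0,0,0],
    [0,0,0]
  ]
}}

```text
clock: 9.62
tool_pos: [383.6, 215.6, 175.1]
tcp_rot: [-1.145, -1.308, 1.304]
force: [-0.7, 0.4, -2.3]
finger_gap: 45.8
```

```bash
python3 - <<'E'
from h import *
st()
a=snap('wrist','w4')['color']
s=snap('scene','scene4')['color']
t=snap('top','top4')['color']
o=np.zeros((600,800,3),np.uint8);o[:360,:480]=cv2.resize(a,(480,360))
o[360:,:400]=cv2.resize(s[270:390,280:480],(400,240),interpolation=2)
o[:320,480:]=cv2.resize(t[260:360,200:300],(320,320),interpolation=2)
cv2.imwrite('pics/c6.png',o[:,:,::-1])
E
```

```text
{'clock': 9.617, 'joint_positions': [0.329, 0.079, -0.387, 1.102, -0.0, 0.197], 'tool_pos': [383.608, 215.564, 175.077], 'tcp_rot': [-1.145, -1.308, 1.304], 'force': [-0.657, 0.387, -2.33], 'finger_gap': 45.817}
[[-0.132  0.002 -0.991]
 [ 0.991  0.001 -0.132]
 [ 0.001 -1.    -0.003]]
```

View pics/c6.png

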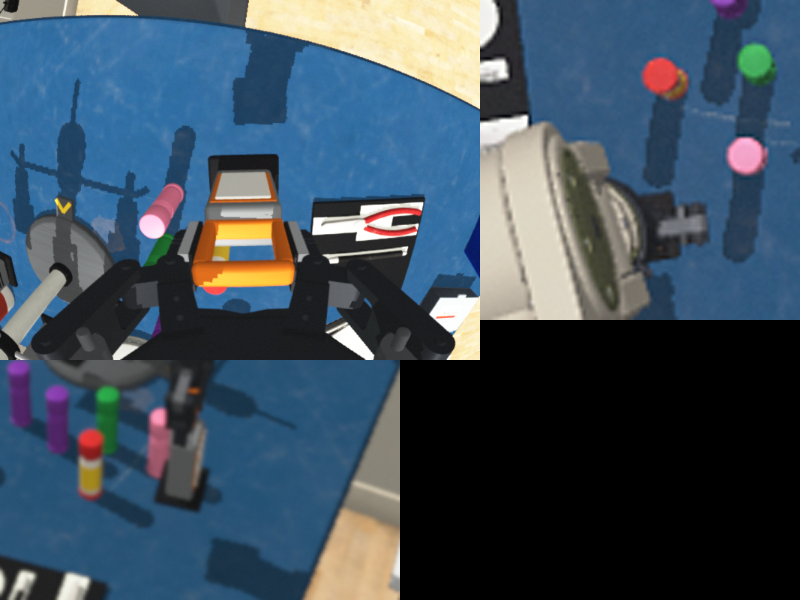

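The lamp is held upright, with its eye open between the fingers, and nothing else has moved. Before going to the hook I'll check arm clearance to the desk lamp, using the earlier top picture (similar q1).

```bash
python3 - <<'E'
from h import *
a=cv2.imread('pics/top0.png').astype(int);b=cv2.imread('pics/top2.png').astype(int)
d=np.abs(a-b).sum(2)>60; d[:, :300]=0
for v in range(260,420,20):
    u=np.nonzero(d[v])[0]; print(v,u.min() if len(u) else 0,np.percentile(u,99) if len(u) else 0, atz('top2',u.max(),v,350) if len(u) else 0)
E
```

```text
260 305 424.95 [ 524.7 -149.3  350. ]
280 303 426.1 [ 486.8 -149.9  350. ]
300 315 426.03 [ 449.4 -148.6  350. ]
320 323 422.99 [ 412.5 -141.7  350. ]
340 319 426.92 [ 376.1 -149.7  350. ]
360 314 425.88 [ 340.1 -144.7  350. ]
380 310 422.86 [ 304.6 -138.   350. ]
400 306 420.86 [ 269.5 -133.2  350. ]
```

>>> {"name": "step_arm", "arguments": {
  "fingers": [1,1,1,1,1,1,1,1,1,1],
  "translation": [
    [0,-0.02,0],
    [-0.02,-0.04,-0.001],
    [-0.05,-0.04,-0.003],
    [-0.08,-0.04,-0.005],
    [-0.11,-0.04,-0.007],
    [-0.14,-0.04,-0.009],
    [-0.17,-0.04,-0.011],
    [-0.2,-0.04,-0.013],
    [-0.225,-0.04,-0.015],
    [-0.242,-0.04,-0.016]
  ],
  "twist": [
    [0,0.025,0],
    [0,0.05,0],
    [0,0.075,0],
    [0,0.1,0],
    [0,0.125,0],
    [0,0.15,0],
    [0,0.175,0],
    [0,0.2,0],
    [0,0.225,0],
    [0,0.25,0]
  ]
}}

```text
clock: 10.6
tool_pos: [430.4, -24.6, 213.0]
tcp_rot: [-1.263, -1.118, 1.121]
force: [0.4, 0.1, -1.5]
finger_gap: 45.5
```

>>> {"name": "step_arm", "arguments": {
  "fingers": [1,1,1,1,1,1,1,1,1,1],
  "translation": [
    [0,0.008,0],
    [0,0.016,0],
    [0,0.024,0],
    [0,0.032,0],
    [0,0.037,0],
    [0,0.037,0],
    [0,0.037,0],
    [0,0.037,0],
    [0,0.037,0],
    [0,0.037,0]
  ],
  "twist": [
    [0,0,0],
    [0,0,0],
    [0,0,0],
    [0,0,0],
    [0,0,0],
    [0,0,0],
    [0,0,0],
    [0,0,0],
    [0,0,0],
    [0,0,0]
  ]
}}

```text
clock: 11.43
tool_pos: [431.0, -22.4, 177.8]
tcp_rot: [-1.263, -1.123, 1.122]
force: [0.2, 0.6, -2.4]
finger_gap: 45.3
```

```bash
python3 - <<'E'
from h import *
st()
a=snap('wrist','w5')['color']
s=snap('scene','scene5')['color']
o=np.zeros((600,800,3),np.uint8);o[:360,:480]=cv2.resize(a,(480,360))
o[:280,480:]=cv2.resize(a[260:400,240:400],(320,280),interpolation=2)
o[360:,:400]=cv2.resize(s[180:300,280:480],(400,240),interpolation=2)
cv2.imwrite('pics/c7.png',o[:,:,::-1])
E
```

```text
{'clock': 11.433, 'joint_positions': [-0.238, 0.062, -0.399, 1.109, 0.0, -0.121], 'tool_pos': [431.011, -22.407, 177.751], 'tcp_rot': [-1.263, -1.123, 1.122], 'force': [0.153, 0.64, -2.365], 'finger_gap': 45.289}
[[ 0.117  0.001 -0.993]
 [ 0.993 -0.     0.117]
 [-0.    -1.    -0.001]]
```

View pics/c7.png

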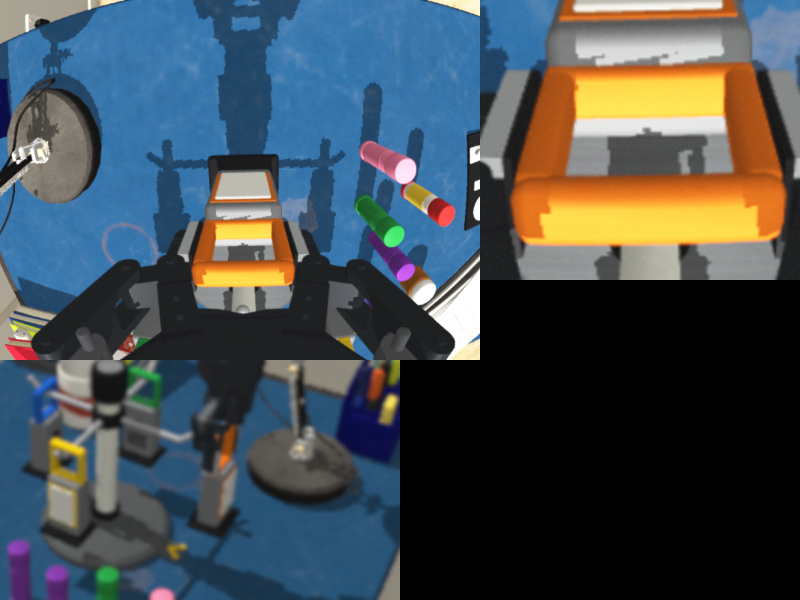

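The hook tip shows at wrist (245,310), centred on the lamp's eye (243), so I'm inserting.

>>> {"name": "step_arm", "arguments": {
  "fingers": [1,1,1,1,1,1,1,1,1,1],
  "translation": [
    [0,0,-0.008],
    [0,0,-0.016],
    [0,0,-0.024],
    [0,0,-0.032],
    [0,0,-0.04],
    [0,0,-0.048],
    [0,0,-0.056],
    [0,0,-0.06],
    [0,0,-0.06],
    [0,0,-0.06]
  ],
  "twist": [
    [0,0,0],
    [0,0,0],
    [0,0,0],
    [0,0,0],
    [0,0,0],
    [0,0,0],
    [0,0,0],
    [0,0,0],
    [0,0,0],
    [0,0,0]
  ]
}}

```text
clock: 12.37
tool_pos: [490.2, -29.5, 177.0]
tcp_rot: [-1.262, -1.122, 1.122]
force: [-0.2, -0.2, -1.5]
finger_gap: 45.6
```

>>> {"name": "step_arm", "arguments": {
  "fingers": [1,1,1,1,1,1,1,1,1,1],
  "translation": [
    [0,0.004,0],
    [0,0.008,0],
    [0,0.012,0],
    [0,0.015,0],
    [0,0.017,0],
    [0,0.019,0],
    [0,0.02,0],
    [0,0.02,0],
    [0,0.02,0],
    [0,0.02,0]
  ],
  "twist": [
    [0,0,0],
    [0,0,0],
    [0,0,0],
    [0,0,0],
    [0,0,0],
    [0,0,0],
    [0,0,0],
    [0,0,0],
    [0,0,0],
    [0,0,0]
  ]
}}

```text
clock: 13.2
tool_pos: [490.8, -29.6, 157.6]
tcp_rot: [-1.264, -1.123, 1.121]
force: [1.5, 0.4, -0.4]
finger_gap: 45.4
```

>>> {"name": "step_arm", "arguments": {
  "fingers": [1,1,1,-0.2,-0.3,-0.4,-0.5,-0.6,-0.6,-0.6],
  "translation": [
    [0,0.001,0],
    [0,0.002,0],
    [0,0.002,0],
    [0,0.002,0],
    [0,0.002,0],
    [0,0.002,0],
    [0,0.002,0],
    [0,0.002,0],
    [0,0.002,0],
    [0,0.002,0]
  ],
  "twist": [
    [0,0,0],
    [0,0,0],
    [0,0,0],
    [0,0,0],
    [0,0,0],
    [0,0,0],
    [0,0,0],
    [0,0,0],
    [0,0,0],
    [0,0,0]
  ]
}}

```text
clock: 14.03
tool_pos: [490.1, -29.5, 155.1]
tcp_rot: [-1.262, -1.122, 1.122]
force: [0.5, 0.4, 0.6]
finger_gap: 68.4
```

```bash
python3 - <<'E'
from h import *
st()
a=snap('wrist','w6')['color']
s=snap('scene','scene6')['color']
o=np.zeros((600,800,3),np.uint8);o[:360,:480]=cv2.resize(a,(480,360))
o[:280,480:]=cv2.resize(a[240:380,240:400],(320,280),interpolation=2)
o[360:,:400]=cv2.resize(s[180:300,280:480],(400,240),interpolation=2)
cv2.imwrite('pics/c8.png',o[:,:,::-1])
E
```

```text
{'clock': 14.033, 'joint_positions': [-0.224, 0.19, -0.307, 1.074, 0.0, -0.106], 'tool_pos': [490.113, -29.472, 155.124], 'tcp_rot': [-1.262, -1.122, 1.122], 'force': [0.544, 0.408, 0.635], 'finger_gap': 68.377}
[[ 0.118 -0.    -0.993]
 [ 0.993  0.     0.118]
 [ 0.    -1.     0.   ]]
```

View pics/c8.png

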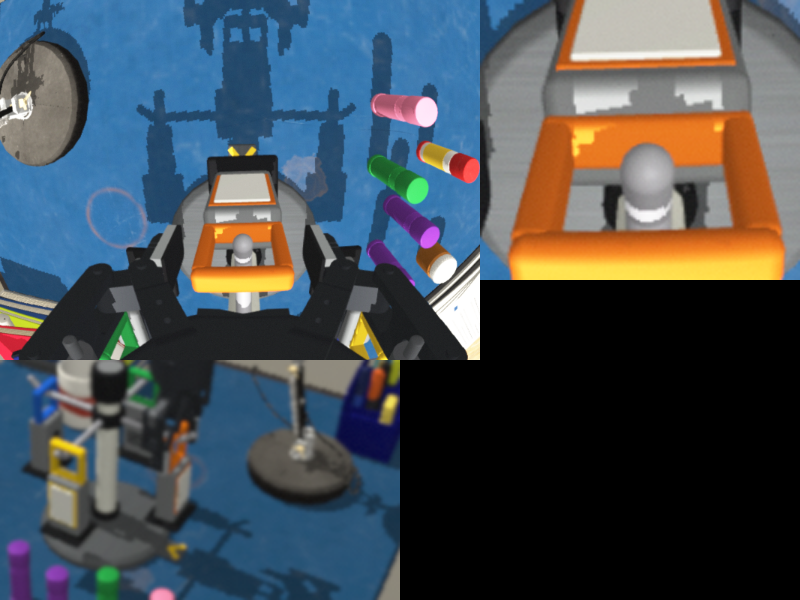

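The lamp hangs by its eye with the hook tip through it, and the fingers are clear. I'm withdrawing upward and going over the glue stick with the jaws turned to the x direction.

>>> {"name": "step_arm", "arguments": {
  "fingers": [-0.6,-0.6,-0.6,-0.6,-0.6,-0.6,-0.6,-0.6,-0.6,-0.6],
  "translation": [
    [0,-0.02,0],
    [0,-0.05,0],
    [0,-0.085,0],
    [0,-0.12,0],
    [0,-0.15,0],
    [0,-0.175,0],
    [0.035,-0.175,0.003],
    [0.07,-0.175,0.007],
    [0.105,-0.175,0.01],
    [0.14,-0.175,0.013]
  ],
  "twist": [
    [0,0,0],
    [0,0,0],
    [0,0,0],
    [0,0,0],
    [0,0,0],
    [0,0,0],
    [0,0.1,0],
    [0,0.2,0],
    [0,0.3,0],
    [0,0.4,0]
  ]
}}

```text
clock: 14.97
tool_pos: [493.7, 112.2, 330.6]
tcp_rot: [-1.413, -0.816, 0.815]
force: [0.6, -1.2, -0.5]
finger_gap: 68.0
```

```bash
python3 - <<'E'
from h import *
o=st()
Rm=R.from_rotvec(o['tcp_rot']).as_matrix(); print('to glue',Rm.T@(np.array([495.3,199.4,180])-o['tool_pos']), 'yaw',np.arctan2(Rm[1,0],Rm[0,0]))
E
```

```text
{'clock': 14.967, 'joint_positions': [0.065, 0.169, 0.1, 1.5, 0.0, 0.589], 'tool_pos': [493.743, 112.224, 330.647], 'tcp_rot': [-1.413, -0.816, 0.815], 'force': [0.564, -1.159, -0.535], 'finger_gap': 68.006}
[[ 0.5    0.001 -0.866]
 [ 0.866  0.     0.5  ]
 [ 0.001 -1.    -0.001]]
to glue [ 76.17935684 150.66078148  42.36387719] yaw 1.0468483811236913
```

>>> {"name": "step_arm", "arguments": {
  "fingers": [-0.6,-0.6,-0.6,-0.6,-0.6,-0.6,-0.6,-0.6,-0.6,-0.6],
  "translation": [
    [0.025,0,0.014],
    [0.05,0.02,0.028],
    [0.076,0.04,0.042],
    [0.076,0.06,0.042],
    [0.076,0.09,0.042],
    [0.076,0.12,0.042],
    [0.076,0.15,0.042],
    [0.076,0.15,0.042],
    [0.076,0.15,0.042],
    [0.076,0.15,0.042]
  ],
  "twist": [
    [0,0.11,0],
    [0,0.22,0],
    [0,0.33,0],
    [0,0.44,0],
    [0,0.55,0],
    [0,0.66,0],
    [0,0.77,0],
    [0,0.88,0],
    [0,0.99,0],
    [0,1.045,0]
  ]
}}

```text
clock: 15.8
tool_pos: [494.2, 197.8, 179.3]
tcp_rot: [-1.571, -0.001, 0.004]
force: [-0.2, 0.3, 0.6]
finger_gap: 68.4
```

```bash
python3 - <<'E'
from h import *
o=st()
a=snap('wrist','w7')['color']
hsv=cv2.cvtColor(a,cv2.COLOR_RGB2HSV);m=cv2.inRange(hsv,(0,160,110),(6,255,255))|cv2.inRange(hsv,(174,160,110),(180,255,255))
n,l,S,c=cv2.connectedComponentsWithStats(m)
for k in range(1,n):
    if S[k,4]>100: print(S[k],c[k].round(1),atz('w7',*c[k],92,True))
wh=cv2.inRange(hsv,(0,0,200),(180,40,255));n,l,S,c=cv2.connectedComponentsWithStats(wh)
for k in range(1,n):
    if S[k,4]>200: print('white',S[k],c[k].round(1),atz('w7',*c[k],6,True))
cv2.imwrite('pics/c9.png',a[:,:,::-1])
t=snap('top','top7')['color'];hsv=cv2.cvtColor(t,cv2.COLOR_RGB2HSV)
wh=cv2.inRange(hsv,(0,0,190),(180,50,255))[240:290,170:225];n,l,S,c=cv2.connectedComponentsWithStats(wh)
for k in range(1,n):
    if S[k,4]>100:print('top white',S[k],c[k],atz('top7',170+c[k][0],240+c[k][1],6))
E
```

```text
{'clock': 15.8, 'joint_positions': [0.23, 0.254, -0.163, 1.156, 0.0, 1.798], 'tool_pos': [494.223, 197.785, 179.275], 'tcp_rot': [-1.571, -0.001, 0.004], 'force': [-0.232, 0.341, 0.603], 'finger_gap': 68.354}
[[ 1.    -0.002 -0.003]
 [ 0.003 -0.     1.   ]
 [-0.002 -1.    -0.   ]]
[ 306  217   40   44 1371] [326.2 239.3] [494.6 202.5  92. ]
white [ 257    0   42   81 2037] [275.2  38.2] [451.7 351.3   6. ]
white [330   0  19  57 544] [339.3  34.7] [505.2 353.7   6. ]
white [ 359    0   58   48 2314] [387.6  22.2] [545.9 367.    6. ]
white [  494     0   146   211 15095] [594.4  76.9] [763.8 347.5   6. ]
white [ 501  167   41   50 1630] [521.  191.7] [679.7 223.3   6. ]
white [   0  248   80  183 5827] [ 37.8 335.7] [120.9  41.6   6. ]
top white [  0   0  19  50 657] [ 8.02891933 24.83409437] [549.5 415.6   6. ]
top white [  15    0   40   30 1025] [34.68682927 12.71121951] [581.9 347.    6. ]
top white [ 19  28  36  22 626] [38.79872204 39.8658147 ] [510.5 333.5   6. ]
```

View pics/c9.png

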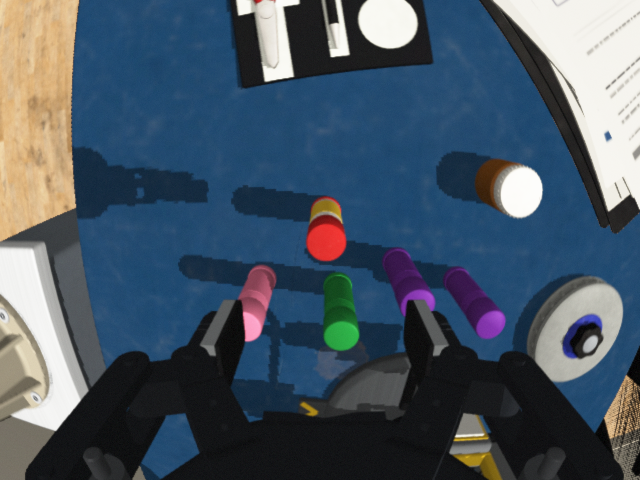

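The wrist view shows the red cap at (326,241) between the fingers, the pink, green and purple sticks clear of the fingers' path, and the white circle at (388,22). I'm descending and gripping the glue stick.

>>> {"name": "step_arm", "arguments": {
  "fingers": [-0.6,-0.6,-0.6,-0.6,-0.6,-0.6,1,1,1,1],
  "translation": [
    [0.001,0.03,0.002],
    [0.001,0.06,0.002],
    [0.001,0.09,0.002],
    [0.001,0.12,0.002],
    [0.001,0.139,0.002],
    [0.001,0.139,0.002],
    [0.001,0.139,0.002],
    [0.001,0.139,0.002],
    [0.001,0.139,0.002],
    [0.001,0.139,0.002]
  ],
  "twist": [
    [0,0,0],
    [0,0,0],
    [0,0,0],
    [0,0,0],
    [0,0,0],
    [0,0,0],
    [0,0,0],
    [0,0,0],
    [0,0,0],
    [0,0,0]
  ],
  "squeeze": 25
}}

```text
clock: 16.73
tool_pos: [497.4, 200.3, 43.2]
tcp_rot: [-1.57, -0.009, 0.004]
force: [-0.4, 0.3, 2.9]
finger_gap: 26.0
```

>>> {"name": "step_arm", "arguments": {
  "fingers": [1,1,1,1,1,1,1,1,1,1],
  "translation": [
    [0,0,0],
    [0,0,0],
    [0,0,0],
    [0,-0.02,0],
    [0,-0.05,0],
    [0,-0.08,0],
    [0,-0.1,0],
    [0,-0.1,0],
    [0,-0.1,0],
    [0,-0.1,0]
  ],
  "twist": [
    [0,0,0],
    [0,0,0],
    [0,0,0],
    [0,0,0],
    [0,0,0],
    [0,0,0],
    [0,0,0],
    [0,0,0],
    [0,0,0],
    [0,0,0]
  ]
}}

```text
clock: 17.57
tool_pos: [495.5, 199.8, 140.9]
tcp_rot: [-1.571, -0.006, 0.007]
force: [-0.2, -0.1, -0.9]
finger_gap: 25.5
```

```bash
python3 - <<'E'
from h import *
o=st()
a=snap('wrist','w8')['color']
hsv=cv2.cvtColor(a,cv2.COLOR_RGB2HSV);m=cv2.inRange(hsv,(0,160,110),(6,255,255))|cv2.inRange(hsv,(174,160,110),(180,255,255))
n,l,S,c=cv2.connectedComponentsWithStats(m)
for k in range(1,n):
    if S[k,4]>100: print('red',S[k],c[k].round(1))
wh=cv2.inRange(hsv,(0,0,190),(180,45,255));n,l,S,c=cv2.connectedComponentsWithStats(wh)
for k in range(1,n):
    if S[k,4]>200: print('white',S[k],c[k].round(1),atz('w8',*c[k],6,True))
E
```

```text
{'clock': 17.567, 'joint_positions': [0.233, 0.28, -0.226, 1.065, 0.0, 1.796], 'tool_pos': [495.462, 199.788, 140.92], 'tcp_rot': [-1.571, -0.006, 0.007], 'force': [-0.164, -0.065, -0.858], 'finger_gap': 25.538}
[[ 1.    -0.    -0.008]
 [ 0.008 -0.     1.   ]
 [-0.    -1.    -0.   ]]
red [297 252  50  27 218] [324.  259.6]
red [ 286  327   79   82 4650] [323.1 371.7]
white [ 246    0   41   78 2178] [266.6  37.7] [451.1 344.7   6. ]
white [327   0  23  50 669] [338.9  29.6] [504.2 350.5   6. ]
white [ 362    0   65   41 2243] [394.6  17.6] [545.6 362.5   6. ]
white [  524     0   116   224 10627] [606.4  72.9] [747.8 349.2   6. ]
white [ 521  176   45   57 1953] [543.2 204.7] [683.6 222.4   6. ]
white [   0  261   71  190 5127] [ 29.4 368.3] [127.3  16.6   6. ]
white [ 587  303   53   73 1399] [617.9 326.5] [830.6  88.3   6. ]
white [  0 342  27  56 426] [ 11.5 373.5] [80.  -1.9  6. ]
```

>>> {"name": "step_arm", "arguments": {
  "fingers": [1,1,1,1,1,1,1,1,1,1],
  "translation": [
    [0.01,0,0.02],
    [0.02,0,0.04],
    [0.03,0,0.06],
    [0.04,0,0.08],
    [0.05,0,0.1],
    [0.052,0,0.11],
    [0.052,0,0.11],
    [0.052,0,0.11],
    [0.052,0,0.11],
    [0.052,0,0.11]
  ],
  "twist": [
    [0,0,0],
    [0,0,0],
    [0,0,0],
    [0,0,0],
    [0,0,0],
    [0,0,0],
    [0,0,0],
    [0,0,0],
    [0,0,0],
    [0,0,0]
  ]
}}

```text
clock: 18.45
tool_pos: [546.4, 309.2, 141.1]
tcp_rot: [-1.571, -0.005, 0.006]
force: [-0.3, 0.3, -0.5]
finger_gap: 25.9
```

```bash
python3 - <<'E'
from h import *
o=st()
def circ(n,box,f):
    a=cv2.imread(f'pics/{n}.png');g=cv2.cvtColor(a,cv2.COLOR_BGR2HSV)
    m=cv2.inRange(g,(0,0,150),(180,60,255));x0,x1,y0,y1=box;mm=np.zeros_like(m);mm[y0:y1,x0:x1]=m[y0:y1,x0:x1]
    k,l,S,c=cv2.connectedComponentsWithStats(mm)
    for i in range(1,k):
        if S[i,4]>100:
            cn=max(cv2.findContours((l==i).astype(np.uint8),0,1)[0],key=len)[:,0]
            P=np.array([atz(n,*q,6,f)[:2] for q in cn],np.float32);(cc,r)=cv2.minEnclosingCircle(P)
            print(n,S[i],np.round(cc,1),round(r,1),P.min(0),P.max(0))
snap('wrist','w9');circ('w9',(280,440,0,240),True)
circ('top0',(183,209,253,280),False)
E
```

```text
{'clock': 18.45, 'joint_positions': [0.387, 0.453, 0.03, 1.148, -0.0, 1.951], 'tool_pos': [546.351, 309.182, 141.087], 'tcp_rot': [-1.571, -0.005, 0.006], 'force': [-0.311, 0.307, -0.5], 'finger_gap': 25.909}
[[ 1.    -0.001 -0.007]
 [ 0.007 -0.001  1.   ]
 [-0.001 -1.    -0.001]]
w9 [ 395   10   45  108 2721] [631.5 439.2] 42.8 [596.9 396.4] [631.7 482. ]
w9 [ 291  116   68   67 3550] [545.4 368.8] 25.2 [520.4 343.8] [570.2 393.5]
top0 [186 256  20  20 301] [548.  369.7] 25.7 [523.  344.7] [573.1 394.8]
```

>>> {"name": "step_arm", "arguments": {
  "fingers": [1,1,1,1,1,1,1,1,1,1],
  "translation": [
    [0,0,0.02],
    [0,0,0.04],
    [0,0,0.06],
    [0,0.02,0.06],
    [0,0.045,0.06],
    [0,0.065,0.06],
    [0,0.08,0.06],
    [0,0.087,0.06],
    [0,0.087,0.06],
    [0,0.087,0.06]
  ],
  "twist": [
    [0,0,0],
    [0,0,0],
    [0,0,0],
    [0,0,0],
    [0,0,0],
    [0,0,0],
    [0,0,0],
    [0,0,0],
    [0,0,0],
    [0,0,0]
  ]
}}

```text
clock: 19.33
tool_pos: [546.7, 369.9, 54.8]
tcp_rot: [-1.571, -0.006, 0.006]
force: [-0.4, 0.1, 0.4]
finger_gap: 25.4
```

>>> {"name": "step_arm", "arguments": {
  "fingers": [1,1,1,1,1,1,1,1,1,1],
  "translation": [
    [0,0.001,0],
    [0,0.002,0],
    [0,0.003,0],
    [0,0.004,0],
    [0,0.005,0],
    [0,0.005,0],
    [0,0.005,0],
    [0,0.005,0],
    [0,0.005,0],
    [0,0.005,0]
  ],
  "twist": [
    [0,0,0],
    [0,0,0],
    [0,0,0],
    [0,0,0],
    [0,0,0],
    [0,0,0],
    [0,0,0],
    [0,0,0],
    [0,0,0],
    [0,0,0]
  ]
}}

```text
clock: 20.17
tool_pos: [546.6, 370.3, 49.3]
tcp_rot: [-1.571, -0.006, 0.006]
force: [-0.0, 0.3, -0.7]
finger_gap: 25.8
```

>>> {"name": "step_arm", "arguments": {
  "fingers": [1,1,1,1,1,1,1,1,1,1],
  "translation": [
    [0,0.001,0],
    [0,0.001,0],
    [0,0.002,0],
    [0,0.002,-0.001],
    [0,0.002,-0.001],
    [0,0.002,-0.001],
    [0,0.002,-0.001],
    [0,0.002,-0.001],
    [0,0.002,-0.001],
    [0,0.002,-0.001]
  ],
  "twist": [
    [0,0,0],
    [0,0,0],
    [0,0,0],
    [0,0,0],
    [0,0,0],
    [0,0,0],
    [0,0,0],
    [0,0,0],
    [0,0,0],
    [0,0,0]
  ]
}}

```text
clock: 21.0
tool_pos: [546.7, 370.2, 49.2]
tcp_rot: [-1.569, -0.008, 0.006]
force: [-2.6, 0.2, 8.4]
finger_gap: 25.3
```

```bash
python3 - <<'E'
from h import *
for i in range(3): 
    snap('scene','s10'); o=observe(); print(np.round(o['force'],2),np.round(o['tool_pos'],1))
E
```

```text
[-2.46  0.46  9.31] [546.7 370.1  49.2]
[-3.45  0.75  8.76] [546.7 370.2  49.2]
[-2.51  0.63  8.9 ] [546.7 370.2  49.2]
```

The stick is on the board, with 9 N of contact. I'll ease up 1 mm, open, then withdraw.

>>> {"name": "step_arm", "arguments": {
  "fingers": [1,1,0.35,0.25,0.1,0,-0.2,-0.4,-0.4,-0.4],
  "translation": [
    [0,-0.001,0],
    [0,-0.001,0],
    [0,-0.001,0],
    [0,-0.001,0],
    [0,-0.001,0],
    [0,-0.001,0],
    [0,-0.001,0],
    [0,-0.001,0],
    [0,-0.001,0],
    [0,-0.001,0]
  ],
  "twist": [
    [0,0,0],
    [0,0,0],
    [0,0,0],
    [0,0,0],
    [0,0,0],
    [0,0,0],
    [0,0,0],
    [0,0,0],
    [0,0,0],
    [0,0,0]
  ]
}}

```text
clock: 21.98
tool_pos: [546.5, 369.3, 48.2]
tcp_rot: [-1.571, -0.006, 0.006]
force: [0.1, -0.6, -0.1]
finger_gap: 59.8
```

>>> {"name": "step_arm", "arguments": {
  "fingers": [-0.4,-0.4,-0.4,-0.4,-0.4,-0.4,-0.4,-0.4,-0.4,-0.4],
  "translation": [
    [0,-0.01,0],
    [0,-0.03,0],
    [0,-0.06,0],
    [0,-0.09,0],
    [0,-0.12,0],
    [0,-0.15,0],
    [0,-0.18,0],
    [0,-0.18,0],
    [0,-0.18,0],
    [0,-0.18,0]
  ],
  "twist": [
    [0,0,0],
    [0,0,0],
    [0,0,0],
    [0,0,0],
    [0,0,0],
    [0,0,0],
    [0,0,0],
    [0,0,0],
    [0,0,0],
    [0,0,0]
  ]
}}

```text
clock: 22.82
tool_pos: [546.5, 369.3, 228.7]
tcp_rot: [-1.57, -0.007, 0.006]
force: [-0.4, -0.0, -0.8]
finger_gap: 59.8
```

```bash
python3 - <<'E'
from h import *
o=st()
a=snap('wrist','w11')['color'];t=snap('top','top11')['color'];s=snap('scene','s11')['color']
def red(im,n,f,zs,lo=(0,160,110),hi=(7,255,255)):
    g=cv2.cvtColor(im,cv2.COLOR_RGB2HSV);m=cv2.inRange(g,lo,hi)
    k,l,S,c=cv2.connectedComponentsWithStats(m)
    for i in range(1,k):
        if S[i,4]>40: print(n,S[i],c[i].round(1),[atz(n,*c[i],z,f) for z in zs])
red(a,'w11',True,[98,6]);red(s,'s11',False,[98,12])
red(s,'s11',False,[60],(22,150,120),(32,255,255))
red(s,'s11',False,[180],(8,150,120),(16,255,255))
# hook/lamp top view; other things moved?
red(t,'top11',False,[202],(8,170,150),(16,255,255))
d=np.abs(t.astype(int)-cv2.imread('pics/top0.png')[:,:,::-1].astype(int)).sum(2)>90
for n,b in dict(pl=(148,218,288,320),pen=(150,212,278,295),mug=(418,465,175,216),reel=(285,338,148,202),jar=(237,260,213,238)).items(): print(n,d[b[2]:b[3],b[0]:b[1]].sum())
E
```

```text
{'clock': 22.817, 'joint_positions': [0.473, 0.485, 0.296, 1.381, 0.0, 2.035], 'tool_pos': [546.483, 369.29, 228.685], 'tcp_rot': [-1.57, -0.007, 0.006], 'force': [-0.423, -0.044, -0.772], 'finger_gap': 59.809}
[[ 1.     0.001 -0.008]
 [ 0.008  0.     1.   ]
 [ 0.001 -1.     0.   ]]
w11 [218  99  16  91 638] [227.5 143.5] [array([473.3, 434.4,  98. ]), array([449.3, 430. ,   6. ])]
w11 [192 106  27  86 585] [201.5 148.7] [array([452.6, 431.3,  98. ]), array([421.5, 425.9,   6. ])]
w11 [305 207  35  36 958] [322.1 224.9] [array([544.2, 371.7,  98. ]), array([544. , 346.2,   6. ])]
s11 [262 352  11  15 136] [267.4 358.9] [array([540.6, 377. ,  98. ]), array([578.5, 324.4,  12. ])]
s11 [287 406  20  37  64] [294.6 423.7] [array([426.8, 475.3,  98. ]), array([452. , 433.6,  12. ])]
s11 [300 406  13  41  84] [308.2 427.4] [array([402. , 471.1,  98. ]), array([424.4, 428.9,  12. ])]
s11 [285 160  38  15  65] [300.8 167.9] [array([ 856. , -372.9,   60. ])]
s11 [472 199   6  11  42] [474.2 203.6] [array([ 281. , -414.7,   60. ])]
s11 [305 219  18  23 192] [313.3 229.7] [array([666. , -83.7,  60. ])]
s11 [263 370  12  12  94] [269.2 376.1] [array([532.7, 388.3,  60. ])]
s11 [465 184   7  15  60] [468.  190.8] [array([ 296.4, -281.4,  180. ])]
s11 [362 211  11  25 153] [366.4 223.6] [array([490.5, -24.1, 180. ])]
top11 [344 280  22   8 122] [354.8 283.2] [array([490.3, -28.2, 202. ])]
pl 396
pen 86
mug 0
reel 0
jar 0
```

```bash
python3 -c "
from h import *
print(manip.job_done())"
```

```text
the job is handed in; nothing more can be done
None
```

I did all three parts of the job and handed it in at about 23 s of the 72 s allowed. No verdict was reported.

- **Rack:** I turned it by its knob until the empty hook stood over the arrow. The hook measured about 173° and the arrow about 174° around the axis, which is roughly 3 mm at the tip.
- **Work lamp:** It hangs released by its orange eye on that hook. The last top picture put the eye at (490, -28), within about 2 mm of the estimated seat.
- **Glue stick:** The red and yellow stick stands released in the white circle. The last wrist picture put the top of its cap within about 2–3 mm of the circle's centre. I judged it upright from that and did not measure a tilt angle.
- **Other things:** The mug, reel and jar showed no change from the first top picture. The same comparison did show changed pixels over the pliers (396) and pen (86). I took these to be the arm and its shadow, since the fingers stayed about 30 mm or more above them, but I had no picture left to confirm it.
- **Disagreement:** The two estimates of the glue's position from the scene camera were off by 9–23 mm. Those assumed a single height for pixels on the stick's side, so I relied on the wrist picture.

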